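Swing the test lantern to the green mark and switch it on

TASK

Aim the yellow lantern on its swivel stand: draw out the spring pin by its red loop handle, swing the turntable round to the next hole, the one with the green tag, and let the pin snap fully home there. Then push the lantern's orange-tipped switch lever all the way over towards the lens to turn it on. Leave the mug, radio, first-aid tin and leaflet rack where they are, and take the hand away.

Things in the scene. Friction and masses are not known exactly. Their poses are not given: they have to be found in the camera images.
- stand: Fixed swivel stand: a grey round foot 270 mm across and 12 mm thick, carrying an index ring (170 mm across, 53 to 87 mm above the counter) with five pin holes in its rim, 40 degrees apart. Origin on the upright turning axis at counter level, z up; the lantern starts with its pin in the middle hole, which lies along the stand's own -x.
- turntable (a joint): Angle of the turntable that carries the lantern, rad, 0 at the start, growing counter-clockwise seen from above; holes at -1.396, -0.698, 0, 0.698, 1.396, with about 0.024 rad of play either way. A light friction (about 0.12 N m) keeps it where it is left once the pin is out.
- plunger (a joint): How far the spring pin is drawn out, m: 0 fully home in a hole, at least 0.014 to clear the ring, stop at 0.026. It is drawn level, straight outwards from the turning axis, against a spring of 6 N at home and 11 N at the stop. Let go between holes, the pin's round nose rides on the ring (reading about 0.014) and snaps into the next hole that it is swung over.
- handle (a point): Centre of the opening of the red loop handle on the pin's outer end, 70 mm above the counter, 170 mm from the turning axis with the pin home. The loop is a flat level rectangle of 10 mm round bar, clear opening 50 mm (radial) by 70 mm (tangential), open above and below, so shut fingers can go down through it. The point's -x points outwards from the axis (the way the pin is drawn), z up.
- pointer (a point): Point on the top of the turntable's dark tail, over the pin, 115 mm from the turning axis and 100 mm above the counter. It stands right above a tag when the pin is at that tag's hole. Below it is the pin's blue housing, 96 to 128 mm from the axis. The lantern's yellow body (105 x 100 mm, 100 to 200 mm above the counter) reaches 61 mm from the axis on this side.
- green_tag_top (a point): Top centre of the green tag, a round disc 36 mm across and 6 mm thick fixed on the stand's foot 115 mm from the turning axis, below the hole to be used; it marks the next hole on one side of the starting hole, either side.
- white_tag_top (a point): Top centre of the white tag, the same disc, at the next hole on the other side: not to be used.
- switch_tip (a point): Centre of the orange ball (26 mm across) on the tip of the switch lever, on top of the lantern, about 283 mm above the counter. x of the point points towards the lens at lever value 0.5. The lever is a 10 mm bar, 70 mm from pivot to ball.
- switch_pivot (a point): Pivot of the switch lever, 222 mm above the counter and 8 mm from the turning axis on the pin's side, on a black block 70 x 50 mm whose top is at 225 mm. x points towards the lens (straight away from the pin), z up.
- switch (a joint): Lever angle, rad: 0 leaning 0.5 rad from upright towards the pin (off), 1.0 leaning 0.5 rad towards the lens (on, at its stop). It stays where it is left; pushing its ball takes about 1 N.
- mug: Bystander: blue mug, 80 mm across, 95 mm tall, origin at the centre of its underside.
- radio: Bystander: black hand-held radio standing upright, 40 x 60 x 120 mm plus a 50 mm aerial, origin at the centre of its underside.
- first_aid_tin: Bystander: white tin with a green cross, 120 x 170 x 55 mm, origin at the centre of its underside.
- leaflet_rack: Bystander: cardboard-coloured rack of leaflets, 100 x 220 mm, 130 mm tall, origin at the centre of its underside.

How it is judged:
By the outcome, as a careful person would: the job done as asked, in the order asked, and still so for the second after the job is handed in, with the robot touching nothing.
It also fails if it takes over 64 s, if anything falls off the work surface, if the arm or the gripper's body presses on something with over 40 N, if the wrist force passes 120 N, or if a joint passes its speed limit or range.

ROBOT

A 6-joint arm with a two-finger parallel gripper is mounted at the origin on the work surface. World frame = base frame: x ahead of the robot, y to its left, z up, the work surface at z = 0. Lengths are in m, angles in degrees, forces in N, time in s.
With the tool pointing down it reaches from about 0.25 to 0.725 m from the base axis. Payload 9.7 kg.
Tool frame: the origin (TCP) lies on the centre line of the jaws, within the pads' length; the fingertips stand bot.nose_length ahead of it and the grasp point (between the pads) lies 11 mm behind it (bot.nose_length is the distance from the TCP to the fingertips, in m); z points along the fingers, y is the line along which they close (so a half turn about z gives the same grasp; the last joint's range is limited). The gripper opens to 85 mm and grips with 20 to 120 N. Pads are 22 mm wide; open, the fingers measure 114 mm over their backs; the gripper's body (76 mm by 85 mm) begins 54 mm behind the grasp point. The pads swing forward as they close: fully open they stand 13 mm farther back than shut.
Start: joints at [74.083, 4.979, 10.078, 95.1, 0, 90], TCP at [0.151, 0.529, 0.239] pointing down, gripper open.
Joint ranges: [-179.16, 179.16], [-48.56, 103.87], [-65.8, 70.77], [-126.05, 130.52], [-82.76, 87.17], [-180, 180]. Speed limits (degrees/s): [127.2, 127.2, 147.25, 180, 180, 180].

INTERFACE

Orientations are given as [roll, pitch, yaw] about the fixed x, y, z axes, in that order (R = Rz(yaw) Ry(pitch) Rx(roll)).
In Python, from workcell import bot gives the robot as it stands. The module is installed in compiled form; this text tells all that it offers.
- The arm moves only by the shell command python3 -m inch 'ROWS' [OPENING] [FORCE]. ROWS is JSON, a list of rows, each a list of 4 numbers: the shift along the world's x, y, z in cm, then the turn about the world's z in degrees. A call has exactly 8 rows; each row is the pose to reach, as a shift and turn from the pose commanded when the call began; what a row does not reach only later rows make up. A row lasts 1/8 s, in which the tool goes at most 62.5 mm and 10.7 degrees, less where a joint would pass 70% of its speed; a pose out of reach is approached as far as the arm can. A call with a gripper value outside its range is refused whole. OPENING is the finger opening in cm, from 0 to 8.54, set as the call begins (- or left out, the last holds). The fingers move at their own pace and stop on an object; FORCE is the grip in N (left out, the last holds). Time passes only in rows, so rows that repeat a pose let the fingers close, or fill a call up. It gives the time, the measured TCP pose, the force, the opening and the grip force at its end, in the units of the state.
- bot.get_obs(): the state, without advancing time (a new reading comes with each control period).
- bot.camera(name): name is "side" or "top" or "wrist"; returns a dict with "img" (400x640x3 uint8, red, green, blue), "fovy" (degrees; the focal length in pixels is half the picture's height over the tangent of half this angle, whatever the lens; pixels are square), "cx", "cy" (the principal point, pixels), "R" (3x3) and "t" (3): a world point X has camera coordinates R X + t; the wrist camera has in their place "mount" (4x4, takes a point from camera to tool coordinates, whose origin is the TCP and whose axes are the flange's). Camera axes: x right, y down, z forward; pixel columns grow to the right and rows downward; lengths in m; the calibration is good to about 2 mm. A picture is of the moment at which its call begins: read the wrist's pose just before it. There is no depth.
- bot.job_done(): hands the job in; it is judged then, once.
Trained networks look in a picture, given as the dict that the camera call returned (one of the last four; its "shot" number tells which), for a name from the list of things; names that differ only in an ending like _2 or _b are one class to them, and where a whole thing is asked for, a point or a joint stands for the part that bears it (a point fixed in the world has none). Each returns a list of dicts, best first, with "score" (0 to 1); they miss things now and then, are a little off and sometimes report something else, mostly with a low value. They report only what shows in the picture. A call takes as long as a camera call.
- bot.find_in(thing, picture): "point" ([column, row] in pixels, amid what is visible of it).
- bot.landmark_of(thing, picture): "point" ([column, row] in pixels: a listed point, or the origin of a listed thing).
The state is a dict: "time": time; "q": joint angles; "qd": joint speeds; "joint_efforts": joint torques, N m; "ee_pos": TCP position; "tcp_rot": TCP orientation; "wrist_force": force on the tool from outside, world axes, zero at the start; "torque": the same for the moment, N m; "opening": finger opening in m; "grasp_force": force on a finger pad.
Only numpy, scipy, OpenCV 4.12 (cv2) and the standard library are available. Lean on these libraries where they do the work, as an engineer would, in place of code of your own. Each camera call takes 0.05 s, during which the arm holds its last target. There are 200 camera calls.

## Working session

There is one attempt and no reset: what is moved stays moved. The work goes in short steps, Python scripts to look and compute and a shell command to move; the robot and the scene stay as the last step left them, time stands still between calls to the robot, and variables do not carry over. Pictures are saved under pics/ and viewed, at most 10 in all, crops included, and the job is handed in when it is done.

```bash
mkdir -p pics; cat > h.py <<'E'
import numpy as np, cv2
from workcell import bot
from scipy.spatial.transform import Rotation as Ro
def K(c):
    f=200/np.tan(np.radians(c["fovy"])/2); return f
def ray(c,p):
    f=K(c); d=np.array([(p[0]-c["cx"])/f,(p[1]-c["cy"])/f,1]); R=np.array(c["R"]);t=np.array(c["t"])
    return -R.T@t, R.T@d
def atz(c,p,z):
    o,d=ray(c,p); return o+d*(z-o[2])/d[2]
def proj(c,X):
    x=np.array(c["R"])@np.array(X)+np.array(c["t"]); f=K(c); return [c["cx"]+f*x[0]/x[2],c["cy"]+f*x[1]/x[2]]
def save(c,n): cv2.imwrite("pics/"+n,c["img"][:,:,::-1])
E
python3 - <<'E'
from h import *
np.set_printoptions(precision=4,suppress=True)
print(bot.get_obs()["tcp_rot"],bot.nose_length)
Z=dict(stand=0,handle=.07,pointer=.1,green_tag_top=.018,white_tag_top=.018,switch_tip=.283,switch_pivot=.222,mug=0,radio=0,first_aid_tin=0,leaflet_rack=0)
for n in ["top","side"]:
    c=bot.camera(n); save(c,n+"1.png")
    print(n,c["fovy"],-np.array(c["R"]).T@c["t"])
    for k,z in Z.items():
        r=bot.landmark_of(k,c)[:2]
        print(k,[(np.round(x["point"]),round(x["score"],2),atz(c,x["point"],z)[:2]) for x in r])
E
```

```text
[-179.9214    0.001   164.081 ] 0.008
top 50.367533139275814 [ 0.2808 -0.0106  1.4668]
stand [(array([328., 173.]), 0.6, array([ 0.6664, -0.0294]))]
handle [(array([348., 216.]), 0.5, array([ 0.5026, -0.0959])), (array([427., 178.]), 0.33, array([ 0.6357, -0.3609]))]
pointer [(array([340., 201.]), 0.94, array([ 0.5442, -0.069 ]))]
green_tag_top [(array([357., 192.]), 0.51, array([ 0.5962, -0.1294]))]
white_tag_top [(array([318., 202.]), 0.58, array([0.5557, 0.0064]))]
switch_tip [(array([336., 159.]), 0.54, array([ 0.6337, -0.0475]))]
switch_pivot [(array([335., 159.]), 0.93, array([ 0.6505, -0.0461]))]
mug [(array([178., 246.]), 0.81, array([0.3919, 0.4845]))]
radio [(array([452., 231.]), 0.88, array([ 0.4695, -0.4618])), (array([335., 157.]), 0.35, array([ 0.7257, -0.0505]))]
first_aid_tin [(array([423., 175.]), 0.6, array([ 0.664 , -0.3635]))]
leaflet_rack [(array([212., 178.]), 0.64, array([0.6365, 0.3837])), (array([333., 159.]), 0.24, array([ 0.7167, -0.0445]))]
side 46.7367235699625 [0.4732 1.2471 1.2718]
stand [(array([290., 233.]), 0.89, array([ 0.6567, -0.0278]))]
handle [(array([331., 209.]), 0.51, array([ 0.4973, -0.0896]))]
pointer [(array([320., 206.]), 0.58, array([ 0.5413, -0.0732]))]
green_tag_top []
white_tag_top [(array([315., 235.]), 0.6, array([ 0.5587, -0.0002]))]
switch_tip [(array([294., 171.]), 0.62, array([ 0.627 , -0.0509]))]
switch_pivot [(array([286., 187.]), 0.56, array([ 0.6589, -0.0388]))]
mug [(array([360., 348.]), 0.6, array([0.3993, 0.4698]))]
radio [(array([343., 164.]), 0.79, array([ 0.4494, -0.4762]))]
first_aid_tin [(array([294., 173.]), 0.78, array([ 0.6692, -0.4098]))]
leaflet_rack [(array([282., 321.]), 0.86, array([0.6475, 0.3768]))]
```

View pics/top1.png

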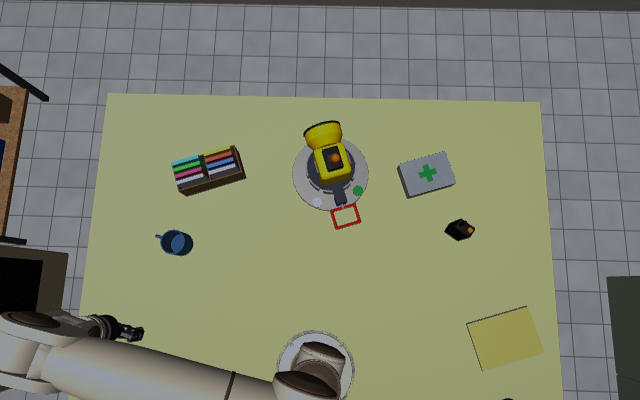

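View pics/side1.png

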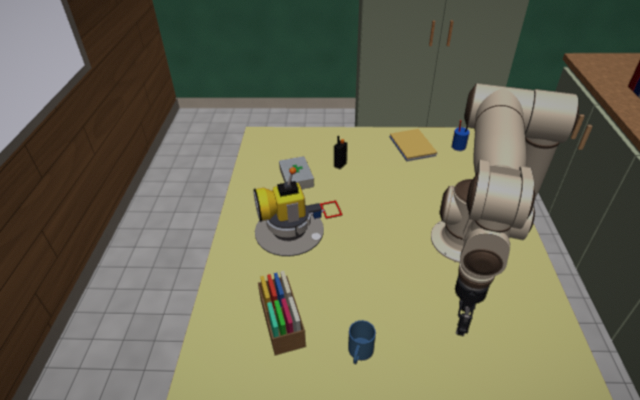

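The top view shows the stand at about (330,173), the red loop at (346,216), the white tag at (318,202) and the green tag at (358,190). So the pin has to swing counter-clockwise by 40°. I'm moving over to it with the fingers shut.

```bash
python3 -m inch '[[2,-4,1,-9],[4,-8,2,-18],[6,-12,3,-27],[8,-16,4,-36],[10,-20,4,-45],[12,-24,4,-54],[14,-28,4,-63],[16,-32,4,-72]]' 0 60; python3 -m inch '[[2,-4,0,-9],[4,-8,0,-18],[6,-12,0,-27],[8,-16,0,-36],[10,-20,0,-45],[12,-24,0,-54],[14,-28,0,-63],[16,-31,0,-71]]'
python3 -m inch '[[0,0,0,0],[0,0,0,0],[0,0,0,0],[0,0,0,0],[0,0,0,0],[0,0,0,0],[0,0,0,0],[0,0,0,0]]'
cat >> h.py <<'E'
def wrist():
    o=bot.get_obs(); c=bot.camera("wrist"); M=np.array(c["mount"]); T=np.eye(4)
    T[:3,:3]=Ro.from_euler("xyz",o["tcp_rot"],degrees=True).as_matrix();T[:3,3]=o["ee_pos"]
    W=np.linalg.inv(T@M); c["R"]=W[:3,:3];c["t"]=W[:3,3]; return c
E
cat > look.py <<'E'
from h import *
import sys
np.set_printoptions(precision=4,suppress=True)
Z=dict(stand=0,handle=.07,pointer=.1,green_tag_top=.018,white_tag_top=.018,switch_tip=.283,switch_pivot=.222)
print(bot.get_obs()["q"])
for n in ["top","side","wrist"]:
    c=wrist() if n=="wrist" else bot.camera(n); save(c,n+sys.argv[1]+".png")
    for k,z in Z.items():
        r=bot.landmark_of(k,c)[:2]
        print(n,k,[(np.round(x["point"]),round(x["score"],2),atz(c,x["point"],z)[:2]) for x in r])
E
python3 look.py 2
```

```text
time: 2.2
ee_pos: [0.3112, 0.2076, 0.2795]
tcp_rot: [180.0, -0.0, 91.8]
wrist_force: [-0.2, 0.5, 1.0]
opening: 0.0002
grasp_force: 0.0
time: 3.2
ee_pos: [0.4713, -0.1028, 0.2793]
tcp_rot: [180.0, -0.0, 20.7]
wrist_force: [1.0, 0.1, 0.5]
opening: -0.0006
grasp_force: 0.0
time: 4.2
ee_pos: [0.4708, -0.1011, 0.2793]
tcp_rot: [-180.0, 0.0, 21.1]
wrist_force: [-1.1, 0.3, -0.6]
opening: 0.0002
grasp_force: 0.0
[-12.1205  -3.2989   6.1944  99.4943   0.0012 146.7974]
top stand [(array([330., 173.]), 0.67, array([ 0.6651, -0.0352])), (array([320., 202.]), 0.6, array([ 0.5582, -0.0015]))]
top handle [(array([347., 218.]), 0.61, array([ 0.4931, -0.0917]))]
top pointer [(array([342., 200.]), 0.83, array([ 0.5477, -0.0729])), (array([344., 216.]), 0.57, array([ 0.4959, -0.0798]))]
top green_tag_top [(array([346., 217.]), 0.36, array([ 0.5048, -0.0909]))]
top white_tag_top [(array([330., 174.]), 0.55, array([ 0.6575, -0.0353])), (array([318., 203.]), 0.54, array([0.5515, 0.0039]))]
top switch_tip [(array([332., 157.]), 0.48, array([ 0.6379, -0.035 ]))]
top switch_pivot [(array([330., 158.]), 0.83, array([ 0.6546, -0.0302]))]
side stand [(array([286., 231.]), 0.7, array([ 0.6722, -0.0341]))]
side handle [(array([329., 208.]), 0.43, array([ 0.5071, -0.0947]))]
side pointer [(array([318., 207.]), 0.69, array([ 0.5476, -0.0679]))]
side green_tag_top []
side white_tag_top [(array([314., 236.]), 0.45, array([0.5602, 0.0089]))]
side switch_tip [(array([292., 172.]), 0.39, array([ 0.6359, -0.0473]))]
side switch_pivot [(array([287., 185.]), 0.59, array([ 0.6555, -0.0486]))]
wrist stand []
wrist handle []
wrist pointer [(array([320.,  88.]), 0.76, array([ 0.5548, -0.0716]))]
wrist green_tag_top [(array([382.,  73.]), 0.67, array([ 0.5998, -0.1326]))]
wrist white_tag_top []
wrist switch_tip []
wrist switch_pivot []
```

View pics/wrist2.png

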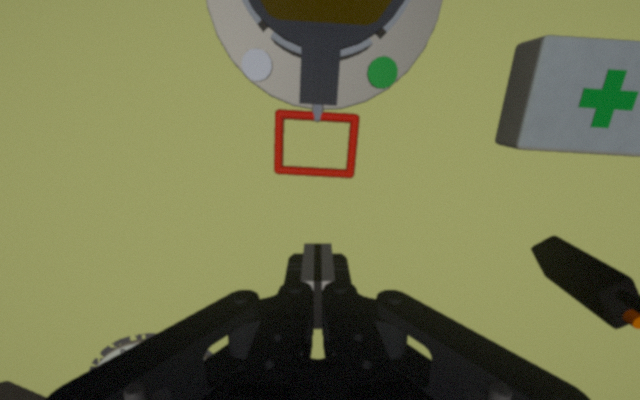

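The wrist view shows the loop's opening centred near (316,144), the white tag at (256,65), the green tag at (382,73) and the tail end at (319,103). I'll compute positions from these pixels.

```bash
python3 - <<'E'
from h import *
from scipy.optimize import least_squares
np.set_printoptions(precision=4,suppress=True)
c=wrist(); im=c["img"].astype(int); r,g,b=im[...,0],im[...,1],im[...,2]
def cen(m,z):
    ys,xs=np.nonzero(m); return atz(c,[xs.mean(),ys.mean()],z)[:2],len(xs)
box=np.zeros((400,640),bool); box[:200,220:440]=1
m=(box&(r>120)&(g<70)).astype(np.uint8)
ys,xs=np.nonzero(m); rc=cv2.minAreaRect(np.column_stack([xs,ys]).astype(np.float32)); print(rc)
H=atz(c,rc[0],.07)[:2]; G,n1=cen(box&(g>100)&(r<90),.018)
W=atz(c,[256,65],.018)[:2]; P=atz(c,[319,103],.1)[:2]
print("H",H,"G",G,n1,"W",W,"tail",P)
u=lambda a:np.array([np.cos(a),np.sin(a)])
f=lambda p:np.r_[p[:2]+.17*u(p[2])-H,p[:2]+.115*u(p[2]+.698)-G,p[:2]+.115*u(p[2]-.698)-W]
s=least_squares(f,[.66,-.03,-2.77]); print(s.x,np.degrees(s.x[2]),s.fun)
a=s.x; e=np.array(bot.get_obs()["ee_pos"]); print("go cm",(a[:2]+.17*u(a[2])-e[:2])*100)
for k in [0,10,20,30,40]: print(k,[(100*(a[:2]+q*u(a[2]+np.radians(k)))) for q in (.17,.204)])
E
```

```text
((315.4605407714844, 143.4405975341797), (82.3799057006836, 63.12559509277344), 3.2704882621765137)
H [ 0.5011 -0.0875] G [ 0.6007 -0.1327] 774 W [0.5547 0.0077] tail [ 0.5416 -0.0756]
[ 0.6618 -0.035  -2.8255] -161.88844099806494 [-0.0008 -0.0003  0.0004  0.0001  0.0004  0.0002]
go cm [2.9403 1.3283]
0 [array([50.0252, -8.7804]), array([46.7937, -9.8373])]
10 [array([ 51.1884, -11.5058]), array([ 48.1895, -13.1079])]
20 [array([ 52.8071, -13.9879]), array([ 50.132 , -16.0864])]
30 [array([ 54.8323, -16.1512]), array([ 52.5622, -18.6823])]
40 [array([ 57.2024, -17.93  ]), array([ 55.4063, -20.8168])]
```

```bash
python3 -m inch '[[1.5,0.6,-3,-2],[2.9,1.3,-7,-3],[2.9,1.3,-11,-3],[2.9,1.3,-15,-3],[2.9,1.3,-18,-3],[2.9,1.3,-20,-3],[2.9,1.3,-22,-3],[2.9,1.3,-22,-3]]'
python3 - <<'E'
from h import *
c=wrist(); save(c,"w3.png"); c2=bot.camera("side"); cv2.imwrite("pics/s3.png",cv2.resize(c2["img"][150:270,240:400,::-1],(640,480)))
o=bot.get_obs();print(o["ee_pos"],o["wrist_force"])
E
```

```text
time: 6.45
ee_pos: [0.4988, -0.0879, 0.0579]
tcp_rot: [-179.9, 0.1, 18.1]
wrist_force: [-0.2, 0.0, 0.1]
opening: 0.0001
grasp_force: 0.0
[ 0.50000245 -0.08810792  0.05990348] [-0.67462441 -0.37126644  0.16906292]
```

View pics/w3.png

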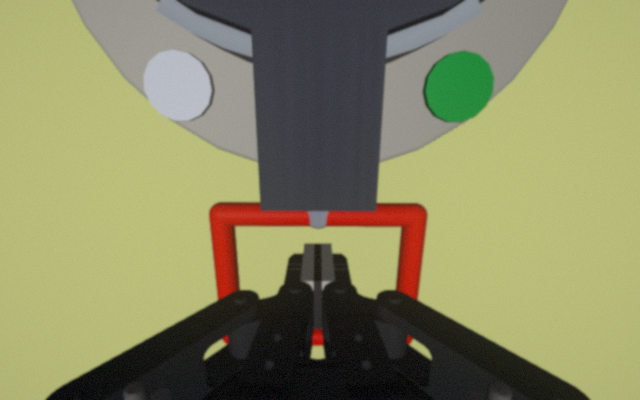

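The fingers are down inside the loop (tips at about (318,250)), centred between its side bars. Next I draw the pin out.

```bash
python3 -m inch '[[-0.5,-0.2,0,0],[-1,-0.3,0,0],[-1.5,-0.5,0,0],[-2,-0.65,0,0],[-2.5,-0.8,0,0],[-2.9,-0.95,0,0],[-3.3,-1.1,0,0],[-3.3,-1.1,0,0]]'
python3 - <<'E'
from h import *
c=wrist(); save(c,"w4.png")
o=bot.get_obs();print(o["ee_pos"],o["wrist_force"])
E
```

```text
time: 7.55
ee_pos: [0.4682, -0.0988, 0.06]
tcp_rot: [180.0, -0.2, 18.1]
wrist_force: [9.1, 4.2, -4.2]
opening: -0.0004
grasp_force: 5.0
[ 0.4683204  -0.0987877   0.05996861] [ 8.90285956  3.81413095 -2.79839757]
```

View pics/w4.png

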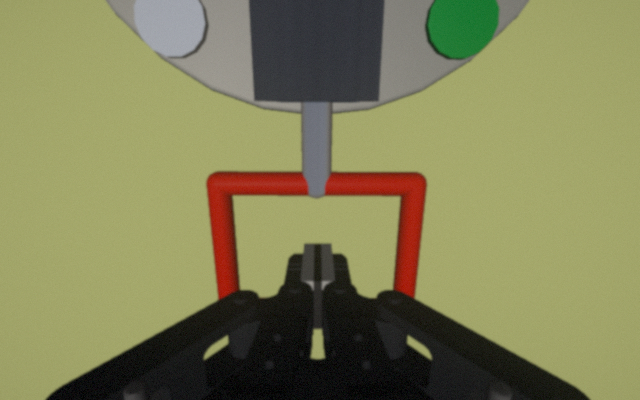

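The pin is out by about 20 mm at roughly 10 N. I'm swinging counter-clockwise.

```bash
python3 -m inch '[[0.5,-1.34,0,4],[1.07,-2.65,0,8],[1.74,-3.91,0,12],[2.5,-5.12,0,16],[3.35,-6.28,0,20],[4.27,-7.37,0,24],[5.27,-8.4,0,28],[6.06,-9.13,0,31]]'
python3 - <<'E'
from h import *
c=wrist(); save(c,"w5.png")
o=bot.get_obs();print(o["ee_pos"],o["wrist_force"],o["tcp_rot"])
E
```

```text
time: 8.6
ee_pos: [0.5288, -0.1896, 0.0598]
tcp_rot: [180.0, -0.2, 49.3]
wrist_force: [6.0, 8.0, 0.6]
opening: -0.0
grasp_force: 5.0
[ 0.52954677 -0.19029746  0.05984788] [6.12223035 6.79598583 0.03499592] [179.91169574  -0.21610407  49.38369388]
```

View pics/w5.png

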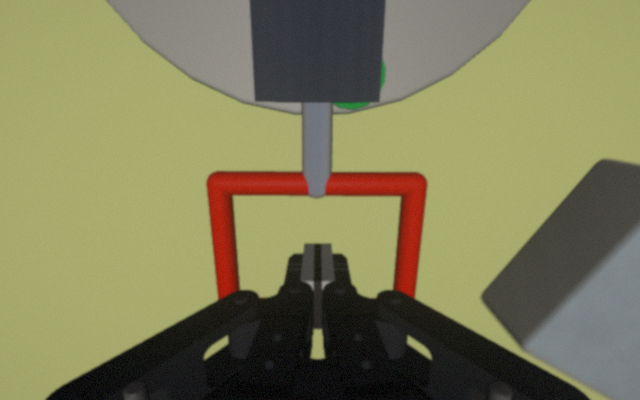

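The loop, tail and tool are still lined up in the picture, and the tail is just short of the green tag at (352,103). I'll go to 40° and ease the pin in.

```bash
python3 -m inch '[[0.83,-0.68,0,3],[1.69,-1.31,0,6],[2.59,-1.9,0,9],[2.59,-1.9,0,9],[2.85,-1.48,0,9],[3.12,-1.05,0,9],[3.65,-0.2,0,9],[4.18,0.65,0,9]]'
python3 - <<'E'
from h import *
c=wrist(); save(c,"w6.png")
o=bot.get_obs();print(o["ee_pos"],o["wrist_force"],o["tcp_rot"])
E
```

```text
time: 9.65
ee_pos: [0.5692, -0.1837, 0.0595]
tcp_rot: [180.0, 0.0, 58.1]
wrist_force: [-0.9, 0.9, -0.3]
opening: 0.0
grasp_force: 0.0
[ 0.56967533 -0.18286839  0.05940939] [-0.04931092  1.40038186  0.38553928] [ 1.79992287e+02 -5.23745673e-03  5.81103859e+01]
```

View pics/w6.png

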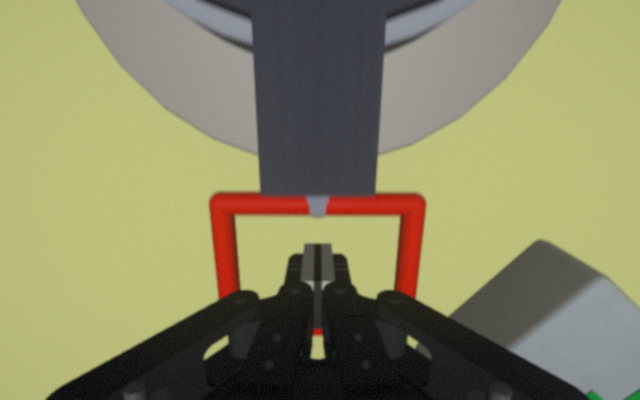

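In this view the loop sits against the tail with the fingers unloaded. I'll check numerically that the pin is fully home.

```bash
python3 - <<'E'
from h import *
a=np.array([.6618,-.035]); 
c=wrist(); o=bot.get_obs(); print(o["ee_pos"])
def meas(im):
    im=im.astype(int); s=im[150:240,240:300].mean(1); 
    red=(s[:,0]>120)&(s[:,1]<80); 
    col=im[120:230,270:300].mean(1); red=np.nonzero((col[:,0]>110)&(col[:,1]<60))[0]+120
    return red.min(),red.max()
print("now",meas(c["img"]))
w3=cv2.imread("pics/w3.png")[:,:,::-1]; print("w3",meas(w3)); print("w4",meas(cv2.imread("pics/w4.png")[:,:,::-1]))
def r_of(c,row,z,col=285): 
    p=atz(c,[col,row],z)[:2]-a; return p
import copy
def pose(ee,yaw):
    d=copy.deepcopy(c); M=np.array(c["mount"]);T=np.eye(4);T[:3,:3]=Ro.from_euler("xyz",[180,0,yaw],degrees=True).as_matrix();T[:3,3]=ee
    W=np.linalg.inv(T@M);d["R"]=W[:3,:3];d["t"]=W[:3,3];return d
for nm,d,im,yaw in [("w3",pose([.5,-.0881,.0599],18.1),w3,18.1),("w4",pose([.4683,-.0988,.06],18.1),cv2.imread("pics/w4.png")[:,:,::-1],18.1),("now",c,c["img"],58.1)]:
    m=meas(im); u=-np.array([np.cos(np.radians(yaw)),np.sin(np.radians(yaw))])
    print(nm,"inner bar r",r_of(d,sum(m)/2,.07)@u, "loop angle/tail")
G=np.array([.6007,-.1327])-a; print("green ang",np.degrees(np.arctan2(G[1],G[0])))
p=[atz(c,[x,193],.1)[:2]-a for x in (262,376)]; q=(p[0]+p[1])/2; print("tail ang",np.degrees(np.arctan2(q[1],q[0])))
E
```

```text
[ 0.56932814 -0.18334704  0.05931375]
now (np.int64(201), np.int64(217))
w3 (np.int64(210), np.int64(224))
w4 (np.int64(173), np.int64(194))
w3 inner bar r 0.14081652769382244 loop angle/tail
w4 inner bar r 0.1596742237602861 loop angle/tail
now inner bar r 0.1409981674838633 loop angle/tail
green ang -122.0211947557034
tail ang -121.93953995786707
```

The pin is fully home: the loop's inner bar is at 141.0 mm radius against 140.8 mm at the start, and the tail and green tag angles agree within 0.1°. I'm going up and then behind the switch ball.

```bash
python3 -m inch '[[0,0,2,0],[0,0,6,0],[0,0,11,0],[0,0,16,0],[0,0,20,0],[0,0,22.4,0],[2.6,4.2,22.4,0],[4.7,7.5,22.4,0]]'
python3 - <<'E'
from h import *
np.set_printoptions(precision=4,suppress=True)
o=bot.get_obs();print(o["ee_pos"],o["wrist_force"])
for n in ("top","side","wrist"):
    c=wrist() if n=="wrist" else bot.camera(n); save(c,n+"7.png")
    print(n,[(x["point"],x["score"],atz(c,x["point"],.283)) for x in bot.landmark_of("switch_tip",c)[:2]],proj(c,[.6399,-.0702,.283]))
E
```

```text
time: 10.75
ee_pos: [0.6166, -0.1086, 0.2837]
tcp_rot: [180.0, 0.0, 58.0]
wrist_force: [-0.7, -0.6, -0.6]
opening: -0.0001
grasp_force: 0.0
[ 0.6166 -0.1086  0.2837] [-0.6821 -0.6436 -0.6407]
top [([338.3, 154.8], 0.54, array([ 0.6459, -0.0531,  0.283 ]))] [np.float64(344.19264483385587), np.float64(156.91143661481317)]
side [([290.3, 168.3], 0.55, array([ 0.6422, -0.0671,  0.283 ]))] [np.float64(291.0160090549774), np.float64(167.78362624420635)]
wrist [([315.2, 148.4], 0.89, array([ 0.6451, -0.0596,  0.283 ]))] [np.float64(317.9190270243769), np.float64(175.27377585035387)]
```

View pics/wrist7.png

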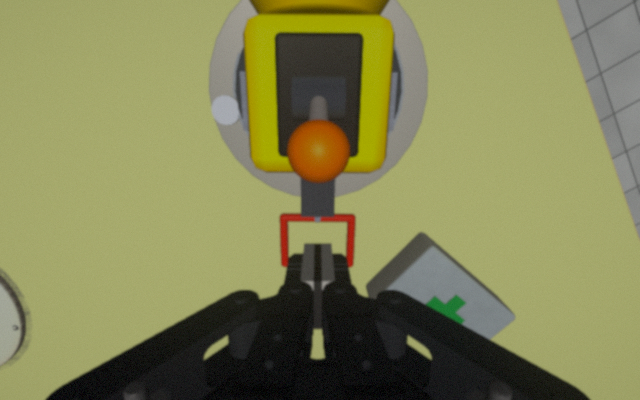

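The ball is at (319,151), straight ahead of the shut fingers at (318,250) along the tool's x. I'll push it towards the lens.

```bash
python3 -m inch '[[0.8,1.28,0,0],[1.6,2.56,0,0],[2.2,3.54,0,0],[2.7,4.34,0,0],[3.2,5.14,0,0],[3.7,5.95,0,0],[4.15,6.67,0,0],[4.55,7.31,0,0]]'
python3 - <<'E'
from h import *
np.set_printoptions(precision=4,suppress=True)
c=wrist();save(c,"w8.png"); o=bot.get_obs();print(o["ee_pos"],o["wrist_force"])
E
```

```text
time: 12.05
ee_pos: [0.662, -0.0354, 0.283]
tcp_rot: [-180.0, 0.0, 58.1]
wrist_force: [-0.5, -0.8, -1.0]
opening: 0.0004
grasp_force: 0.6
[ 0.6623 -0.0347  0.2829] [0.5641 0.143  0.0228]
```

View pics/w8.png

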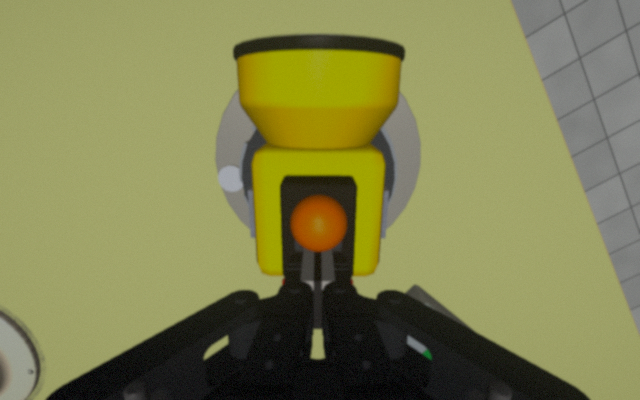

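The ball, at (319,222), is still pushed by only about 1 N, so it hasn't reached the stop. I'll push on in small steps until the force rises.

```bash
for i in 1; do python3 -m inch '[[0.03,0.05,0,0],[0.06,0.1,0,0],[0.1,0.15,0,0],[0.13,0.2,0,0],[0.16,0.25,0,0],[0.16,0.25,0,0],[0.16,0.25,0,0],[0.16,0.25,0,0]]' | grep -E "ee_pos|force"; done
```

```text
ee_pos: [0.6632, -0.0336, 0.2832]
wrist_force: [-3.1, -4.1, -0.6]
grasp_force: 2.4
```

```bash
python3 -m inch '[[0.03,0.05,0,0],[0.06,0.1,0,0],[0.1,0.15,0,0],[0.13,0.2,0,0],[0.13,0.2,0,0],[0.13,0.2,0,0],[0.13,0.2,0,0],[0.13,0.2,0,0]]' | grep -E "ee_pos|force"
```

```text
ee_pos: [0.6635, -0.0332, 0.2831]
wrist_force: [-9.3, -11.3, -0.9]
grasp_force: 7.1
```

The force rose to 14 N with no further motion, so the lever is at its stop. I'm backing off and retreating.

```bash
python3 -m inch '[[-0.6,-1,0,0],[-1.6,-2.6,0.5,0],[-3.2,-5.1,2,0],[-5,-8,4,0],[-7.5,-10,5,0],[-11,-11,5,0],[-15,-11,5,0],[-19,-11,5,0]]'
python3 - <<'E'
from h import *
np.set_printoptions(precision=4,suppress=True)
o=bot.get_obs();print(o["ee_pos"],o["wrist_force"])
im=[]
a=np.array([.6618,-.035]);u=np.array([-.5284,-.849])
for n in ("top","side"):
    c=bot.camera(n)
    for k,X in dict(on=[*(a-.0255*u),.283],off=[*(a+.0415*u),.283]).items(): print(n,k,np.round(proj(c,X)))
    for k,z in dict(switch_tip=.283,handle=.07,mug=0,radio=0,first_aid_tin=0,leaflet_rack=0).items(): print(n,k,[(x["point"],atz(c,x["point"],z)[:2]) for x in bot.landmark_of(k,c)[:1]])
    m=(c["img"][...,0]>150)&(c["img"][...,1]>50)&(c["img"][...,1]<120)&(c["img"][...,2]<60); ys,xs=np.nonzero(m[100:260,250:400]); print("orange",np.median(xs)+250,np.median(ys)+100,len(xs))
    s=c["img"][100:260,230:430,::-1]; im.append(cv2.resize(s,(600,480))[:,100:500] if 0 else cv2.resize(s,(400,320)))
cv2.imwrite("pics/end.png",np.hstack(im))
E
```

```text
time: 15.1
ee_pos: [0.473, -0.1417, 0.3338]
tcp_rot: [179.9, -0.1, 58.1]
wrist_force: [-0.5, 0.6, 0.6]
opening: 0.0004
grasp_force: 0.0
[ 0.473  -0.1417  0.3338] [-0.5006  0.6405  0.6177]
top on [325. 145.]
top off [344. 157.]
top switch_tip [([327.0, 143.3], array([ 0.6799, -0.0196]))]
top handle [([323.0, 143.8], array([ 0.7496, -0.0076]))]
top mug [([179.7, 246.4], array([0.3917, 0.4783]))]
top radio [([450.6, 233.4], array([ 0.4599, -0.4549]))]
top first_aid_tin [([426.5, 182.0], array([ 0.6403, -0.3763]))]
top leaflet_rack [([323.2, 141.5], array([ 0.7818, -0.0079]))]
orange 324.0 143.0 31
side on [280. 178.]
side off [291. 168.]
side switch_tip [([280.9, 177.8], array([ 0.6703, -0.012 ]))]
side handle [([279.5, 319.1], array([0.6471, 0.4184]))]
side mug [([360.5, 350.0], array([0.3979, 0.4749]))]
side radio [([339.1, 165.0], array([ 0.4678, -0.4714]))]
side first_aid_tin [([293.8, 173.5], array([ 0.6715, -0.4046]))]
side leaflet_rack [([280.5, 324.1], array([0.6521, 0.389 ]))]
orange 313.5 188.0 38
```

View pics/end.png

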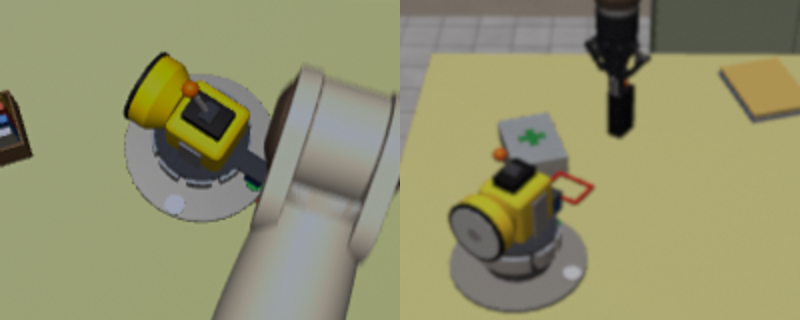

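The ball lies at the lens end (top view crop (190,88), side view crop (500,155)), within about 2 px of where the "on" stop should be. The tail is over the green tag, the other things stand where they were, and the hand is clear.

```bash
python3 -c "
from workcell import bot
print(bot.job_done())"
```

```text
the job is handed in; nothing more can be done
None
```

The job is handed in: the pin is home in the green-tagged hole, the switch lever is at its stop towards the lens, the other items look unmoved in the pictures, and the hand is clear (about 15 s used; no verdict was returned).

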